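# Put the pastry cutters away in order of size

### The job

Put the four fluted steel pastry cutters away on the tapered wooden board, in order of size: the smallest over the dowel at the board's narrow end, then the next larger, and so on, up to the largest over the dowel at the wide end. Each cutter ends flat on the board, the same way up as it stood, with its dowel in the middle of it.

Things in the scene. Friction and masses are not known exactly. Their poses are not given: they have to be found in the camera images.
- cutter_28: plain sheet-steel fluted round pastry cutter, 28 mm in outer diameter and 33 mm high, open at top and bottom (the smallest of the four; inner diameter at least 20); stands upright on the worktop at the start; origin at the centre of its underside, z up along its axis; round, so it may be gripped across its outside in any direction
- cutter_40: plain sheet-steel fluted round pastry cutter, 40 mm in outer diameter and 33 mm high, open at top and bottom (the second smallest; inner diameter at least 32); stands upright on the worktop at the start; origin at the centre of its underside, z up along its axis; round, so it may be gripped across its outside in any direction
- cutter_54: plain sheet-steel fluted round pastry cutter, 54 mm in outer diameter and 33 mm high, open at top and bottom (the second largest; inner diameter at least 36); stands upright on the worktop at the start; origin at the centre of its underside, z up along its axis; round, so it may be gripped across its outside in any direction
- cutter_70: plain sheet-steel fluted round pastry cutter, 70 mm in outer diameter and 33 mm high, open at top and bottom (the largest; inner diameter at least 50); stands upright on the worktop at the start; origin at the centre of its underside, z up along its axis; round, so it may be gripped across its outside in any direction
- rack: wooden storage board lying flat and fixed on the worktop, 296 mm long and 15 mm thick, tapering from 96 mm wide at one end to 46 mm at the other; its top is 15 mm above the worktop and carries four equal upright dowels in a row along its middle. Origin on the underside near the middle, x along the row towards the wide end (narrow end at x = -143 mm, wide end at x = +153 mm), z up. It may lie at any heading
- peg1: dowel on the board, the first, nearest the narrow end: light wood, 10 mm in diameter, standing 14 mm above the board's top, fixed; on the board's centre line at x = -113 mm in the board's frame. Origin at the centre of its foot, on the board's top face (15 mm above the worktop), z up
- peg2: dowel on the board, the second from the narrow end: light wood, 10 mm in diameter, standing 14 mm above the board's top, fixed; on the board's centre line at x = -52 mm in the board's frame. Origin at the centre of its foot, on the board's top face (15 mm above the worktop), z up
- peg3: dowel on the board, the third from the narrow end: light wood, 10 mm in diameter, standing 14 mm above the board's top, fixed; on the board's centre line at x = 23 mm in the board's frame. Origin at the centre of its foot, on the board's top face (15 mm above the worktop), z up
- peg4: dowel on the board, the fourth, nearest the wide end: light wood, 10 mm in diameter, standing 14 mm above the board's top, fixed; on the board's centre line at x = 113 mm in the board's frame. Origin at the centre of its foot, on the board's top face (15 mm above the worktop), z up
- dial_scale: bystander, not to be handled: fixed kitchen scale left of the work with a round pan 242 mm across, its rim 202 mm above the worktop; swing clear of it. Origin under its centre. All other bystanders near the work are at most 60 mm high

How it is judged:
By the outcome, as a careful person would: the job done as asked, in the order asked, and still so for the second after the job is handed in, with the robot touching nothing.
It also fails if it takes over 102 s, if anything falls off the work surface, if the arm or the gripper's body presses on something with over 40 N, if the wrist force passes 120 N, or if a joint passes its speed limit or range.

### The arm

A 6-joint arm with a two-finger parallel gripper is mounted at the origin on a cart in front of the work surface, level with it; the furniture and walls round the work are solid. World frame = base frame: x ahead of the robot, y to its left, z up, the work surface at z = 0. Lengths are in m, angles in degrees, forces in N, time in s.
With the tool pointing down it reaches from about 0.275 to 0.75 m from the base axis. Payload 10.2 kg.
Tool frame: the origin (TCP) lies between the finger pads; the fingertips stand r.finger_overhang ahead of it and the grasp point (between the pads) lies 8 mm behind it (r.finger_overhang is the distance from the TCP to the fingertips, in m); z points along the fingers, x is the direction in which the jaws open and shut, and the axes are right-handed (so a half turn about z gives the same grasp; the last joint's range is limited). The gripper opens to 88 mm and grips with 3 to 60 N. Pads are 18 mm wide; open, the fingers measure 123 mm over their backs; the gripper's body (75 mm by 187 mm) begins 45 mm behind the grasp point.
Start: joints at [58.934, 17.928, 85.812, -0, 76.261, -12.8], TCP at [0.165, 0.499, 0.25] pointing down, gripper open.
Joint ranges: [-168.41, 168.41], [-55.51, 124.54], [10.69, 146.95], [-70.63, 250.63], [1, 178], [-165.06, 165.06]. Speed limits (degrees/s): [136.94, 136.94, 172.46, 180, 180, 180].

### API

Orientations are given as a 3x3 rotation matrix whose columns are the frame's x, y, z axes.
In Python, from bench import r gives the robot as it stands. The module is installed in compiled form; this text tells all that it offers.
- The arm moves only by the shell command python3 -m handwheel 'ROWS' [FORCE]. ROWS is JSON, a list of rows, each a list of 3 entries, a list of its own where there are three numbers: the finger opening in cm, from 0 to 8.81, then the shift along the tool's x, y, z in cm, then the turn about the tool's z in degrees. A call has exactly 10 rows; each row is the pose to reach, as a shift and turn from the pose commanded when the call began, along the tool's axes at that moment; what a row does not reach only later rows make up. A row lasts 1/8 s, in which the tool goes at most 62.5 mm and 10.7 degrees, less where a joint would pass 70% of its speed; a pose out of reach is approached as far as the arm can. A call with a gripper value outside its range is refused whole. The fingers move at their own pace and stop on an object; FORCE is the grip in N (left out, the last holds). Time passes only in rows, so rows that repeat a pose let the fingers close, or fill a call up. It gives the time, the measured TCP pose, the force and the opening at its end, in the units of the state.
- r.get_state(): the state, without advancing time (a new reading comes with each control period).
- r.capture(name): name is "side" or "top"; returns the picture (400x640x3 uint8, blue, green, red); there is no depth.
- r.camera_model(name): a dict with "camera_matrix" (3x3 intrinsics, pixels), "R" (3x3) and "t" (3): a world point X has camera coordinates R X + t. Camera axes: x right, y down, z forward; pixel columns grow to the right and rows downward; lengths in m; the calibration is good to about 2 mm. A picture is of the moment at which its call begins. camera_model takes no time and is no camera call.
- r.close_job(): hands the job in, once; it reports no verdict.
The state is a dict: "time": time; "joints": joint angles; "qvel": joint speeds; "tau": joint torques, N m; "ee_pos": TCP position; "tcp_rot": TCP orientation; "contact_force": force on the tool from outside, world axes, zero at the start; "moment": the same for the moment, N m; "gripper_width": finger opening in m.
Only numpy, scipy, OpenCV 4.12 (cv2) and the standard library are available. Lean on these libraries where they do the work, as an engineer would, in place of code of your own. Each camera call takes 0.05 s, during which the arm holds its last target.

## Working session

There is one attempt and no reset: what is moved stays moved. The work goes in short steps, Python scripts to look and compute and a shell command to move; the robot and the scene stay as the last step left them, time stands still between calls to the robot, and variables do not carry over. Pictures are saved under pics/ and viewed, and the job is handed in when it is done.

```bash
mkdir -p pics; ls
python3 - <<'E'
from bench import r
import cv2
s=r.get_state();print(s, r.finger_overhang)
for n in("top","side"):
    cv2.imwrite(f"pics/{n}0.png",r.capture(n));m=r.camera_model(n);print(m)
E
```

```text
pics
{'time': 0.0, 'joints': array([ 5.89328133e+01,  1.79594951e+01,  8.58536522e+01,  9.71885836e-04,
        7.62601789e+01, -1.28020159e+01]), 'qvel': array([ 0.09366443, -0.07545943, -0.06933547,  0.0199741 ,  0.06138116,
       -0.00420829]), 'tau': array([-2.19523313e-04, -4.02204072e+01, -2.52272701e+01,  6.94783148e-02,
        3.52516375e-02, -6.29257534e-05]), 'ee_pos': array([0.16444884, 0.49833972, 0.24916295]), 'tcp_rot': array([[ 3.13418674e-01,  9.49614806e-01, -6.74536451e-04],
       [ 9.49614230e-01, -3.13419256e-01, -1.08771119e-03],
       [-1.24431937e-03, -2.99640413e-04, -9.99999181e-01]]), 'contact_force': array([-0.06848349,  1.03660997, -0.09835025]), 'moment': array([-0.00110037,  0.01446723,  0.05310683]), 'gripper_width': 0.08853989040330781} 0.011
{'camera_matrix': array([[405.64538801,   0.        , 322.39148264],
       [  0.        , 405.64538801, 197.61531844],
       [  0.        ,   0.        ,   1.        ]]), 'R': array([[ 0.02825662, -0.99953328,  0.01160961],
       [-0.99337715, -0.0293728 , -0.11108136],
       [ 0.11137052, -0.00839394, -0.9937435 ]]), 't': array([0.07922718, 0.54211324, 1.19931813])}
{'camera_matrix': array([[384.62814625,   0.        , 322.91285953],
       [  0.        , 384.62814625, 200.72665592],
       [  0.        ,   0.        ,   1.        ]]), 'R': array([[ 0.98767893, -0.15590779, -0.01353107],
       [-0.07796144, -0.41522417, -0.90637239],
       [ 0.13569209,  0.89625981, -0.42226296]]), 't': array([-0.53816059,  0.14801516,  0.95872816])}
```

View pics/top0.png

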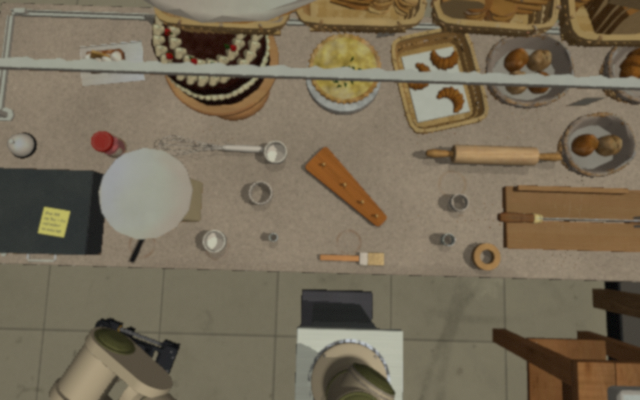

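View pics/side0.png

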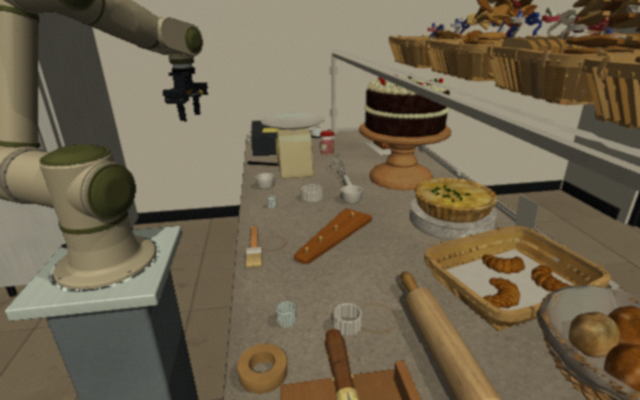

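```bash
cat > h.py <<'E'
import numpy as np, cv2
from bench import r
def ray(n,u,v,z):
    m=r.camera_model(n);K,R,t=m["camera_matrix"],m["R"],m["t"]
    d=R.T@np.linalg.inv(K)@np.array([u,v,1]);c=-R.T@t
    return c+d*(z-c[2])/d[2]
def proj(n,X):
    m=r.camera_model(n);p=m["camera_matrix"]@(m["R"]@np.array(X)+m["t"]);return p[:2]/p[2]
def crop(n,im,x0,y0,x1,y1,s,f):
    cv2.imwrite(f,cv2.resize(im[y0:y1,x0:x1],None,fx=s,fy=s,interpolation=cv2.INTER_CUBIC))
E
python3 - <<'E'
from h import *
a=cv2.imread("pics/top0.png");b=cv2.imread("pics/side0.png")
def tile(im,L,s,f):
    cv2.imwrite(f,np.hstack([cv2.resize(im[y-20:y+20,x-20:x+20],None,fx=s,fy=s,interpolation=cv2.INTER_CUBIC) for x,y in L]))
tile(a,[(260,192),(459,202),(270,238),(447,240)],5,"pics/t1.png")
tile(b,[(312,192),(347,319),(271,202),(286,314)],5,"pics/s1.png")
crop(0,a,295,140,395,230,7,"pics/rack1.png")
for p in [(259,192),(459,202),(270,238),(447,240)]: print(ray("top",*p,.02))
print(proj("top",r.get_state()["ee_pos"]))
E
```

```text
[0.55221231 0.28874517 0.02      ]
[ 0.5395481  -0.32379671  0.02      ]
[0.41351053 0.24926991 0.02      ]
[ 0.4226923 -0.2862376  0.02     ]
[149.60896547 338.91311937]
```

View pics/t1.png

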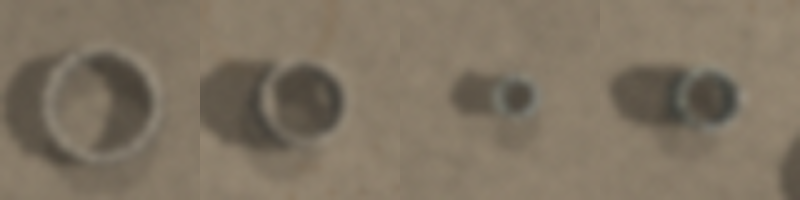

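View pics/s1.png

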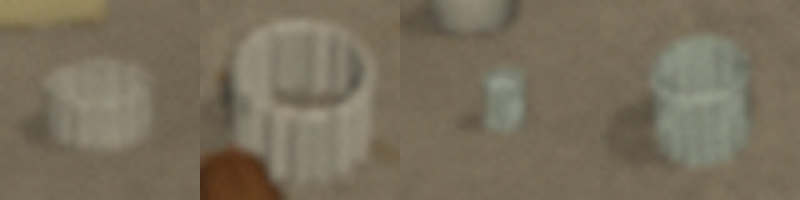

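View pics/rack1.png

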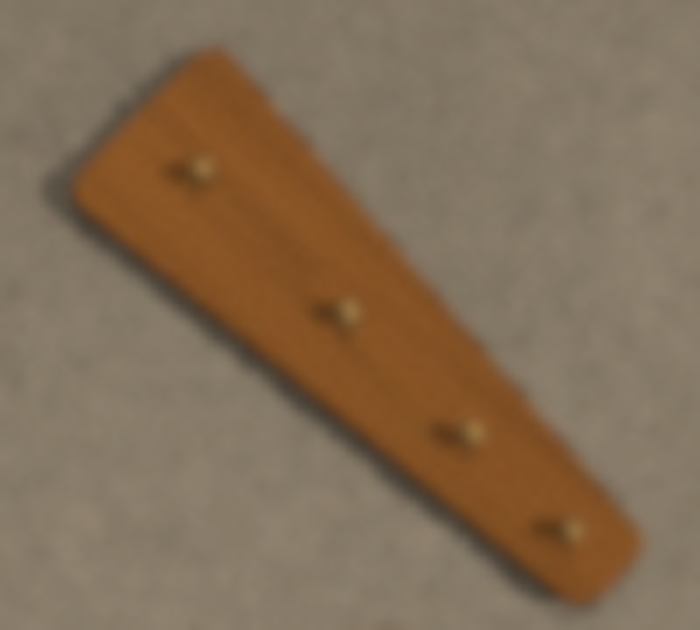

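Run:
```python
from h import *
b=cv2.imread("pics/side0.png")
crop(0,b,285,200,385,270,8,"pics/rs1.png")
def tile(im,L,s,f):
    cv2.imwrite(f,np.hstack([cv2.resize(im[y-20:y+20,x-20:x+20],None,fx=s,fy=s,interpolation=cv2.INTER_CUBIC) for x,y in L]))
a=cv2.imread("pics/top0.png")
G=[("70",(259.8,192.8)),("54",(459.2,202.1)),("28",(272.5,236.8)),("40",(448.4,239.3))]
ci=[]
for (nm,p),c,s in zip(G,[(260,192),(459,202),(270,238),(447,240)],[(312,192),(347,319),(271,202),(286,314)]):
    X=ray("top",*p,.033);R=float(nm)/2000;row=[]
    for n,im,cc in(("top",a,c),("side",b,s)):
        t=cv2.resize(im[cc[1]-20:cc[1]+20,cc[0]-20:cc[0]+20],None,fx=7,fy=7,interpolation=cv2.INTER_CUBIC)
        for z,col in((.033,(0,0,255)),(0,(0,255,0))):
            P=np.array([proj(n,[X[0]+R*np.cos(q),X[1]+R*np.sin(q),z]) for q in np.linspace(0,6.28,60)])
            P=((P-np.array(cc)+20+.5)*7-.5)
            cv2.polylines(t,[np.round(P).astype(int)],True,col,1)
        row.append(t)
    ci.append(np.vstack(row));print(nm,X)
cv2.imwrite("pics/ov1.png",cv2.resize(np.hstack(ci),None,fx=.71,fy=.71,interpolation=cv2.INTER_AREA))
```

```text
70 [0.54827249 0.28428483 0.033     ]
54 [ 0.53781638 -0.31987224  0.033     ]
28 [0.41717029 0.2404506  0.033     ]
40 [ 0.42468941 -0.28632796  0.033     ]
```

View pics/ov1.png

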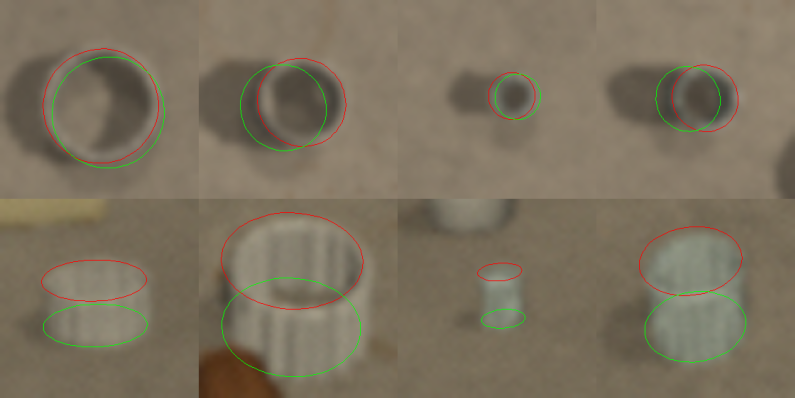

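View pics/rs1.png

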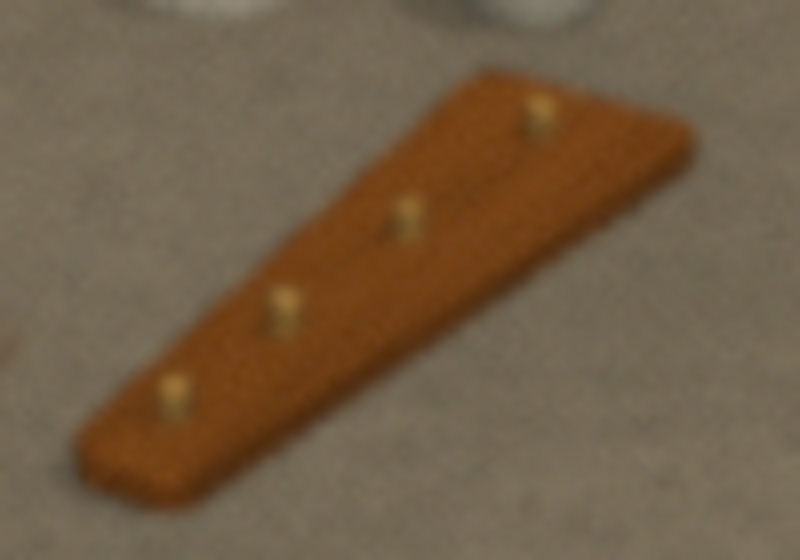

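Run:
```python
from h import *
from scipy.optimize import least_squares
# cutters from side bbox
B={"70":((312,192),(43,153,59,150)),"54":((347,319),(33,174,19,182)),"28":((271,202),(83,125,66,131)),"40":((286,314),(52,149,35,166))}
T={"70":[.5483,.2843],"54":[.5378,-.3199],"28":[.4172,.2405],"40":[.4247,-.2863]}
for k,(c,b) in B.items():
    R=float(k)/2000
    cx=c[0]-20+((b[0]+b[1])/2+.5)/5-.5; cy=c[1]-20+((b[2]+b[3])/2+.5)/5-.5
    def f(p):
        P=np.array([proj("side",[p[0]+R*np.cos(q),p[1]+R*np.sin(q),z]) for q in np.linspace(0,6.28,60) for z in(0,.033)])
        return [(P[:,0].min()+P[:,0].max())/2-cx,(P[:,1].min()+P[:,1].max())/2-cy]
    s=least_squares(f,T[k]).x; print(k,"side",s.round(4),"top",T[k],"diff mm",((s-T[k])*1000).round(1))
px=[.113,.023,-.052,-.113]
tp=[(295+(x+.5)/7-.5,140+(y+.5)/7-.5) for x,y in[(200,170),(347,312),(472,433),(572,530)]]
sp=[(285+(x+.5)/8-.5,200+(y+.5)/8-.5) for x,y in[(541,102),(408,203),(286,292),(175,382)]]
for n,pp in(("top",tp),("side",sp)):
    def f(p):
        return np.concatenate([proj(n,[p[0]+d*np.cos(p[2]),p[1]+d*np.sin(p[2]),.029])-q for d,q in zip(px,pp)])
    s=least_squares(f,[.55,.07,.8]);p=s.x;print(n,p[:2].round(4),np.degrees(p[2]),s.fun.round(2))
    for d in px[::-1]:print(' ',(p[0]+d*np.cos(p[2])).round(4),(p[1]+d*np.sin(p[2])).round(4))
```

```text
70 side [0.5507 0.2844] top [0.5483, 0.2843] diff mm [2.4 0.1]Traceback (most recent call last):
  File "<stdin>", line 12, in <module>
    return func(*args, **kwargs)
    result = trf(vector_fun.fun, vector_fun.jac, x0, f0, J0, lb, ub, ftol, xtol,
                 gtol, max_nfev, x_scale, loss_function, tr_solver,
                 tr_options.copy(), verbose, callback=callback_wrapped)
    return trf_no_bounds(
        fun, jac, x0, f0, J0, ftol, xtol, gtol, max_nfev, x_scale,
        loss_function, tr_solver, tr_options, verbose, callback=callback)
    J = jac(x)
    self._update_jac()
    ~~~~~~~~~~~~~~~~^^
    self.J = self.jac_wrapped(xp_copy(self.x), f0=self.f)
             ~~~~~~~~~~~~~~~~^^^^^^^^^^^^^^^^^^^^^^^^^^^^
    J, dct = approx_derivative(
             ~~~~~~~~~~~~~~~~~^
        self.fun,
        ^^^^^^^^^
    ...<2 lines>...
        **self.finite_diff_options,
        ^^^^^^^^^^^^^^^^^^^^^^^^^^^
    )
    ^
    J, _nfev = _dense_difference(fun_wrapped, x0, f0, h,
               ~~~~~~~~~~~~~~~~~^^^^^^^^^^^^^^^^^^^^^^^^
                             use_one_sided, method,
                             ^^^^^^^^^^^^^^^^^^^^^^
                             mf)
                             ^^^
    df = [f_eval - f0 for f_eval in f_evals]
                                    ^^^^^^^
    f = np.atleast_1d(self.fun(x, *self.args, **self.kwargs))
                      ~~~~~~~~^^^^^^^^^^^^^^^^^^^^^^^^^^^^^^
    return np.atleast_1d(self.fun(x))
                         ~~~~~~~~^^^
    return self.f(x, *self.args, **self.kwargs)
           ~~~~~~^^^^^^^^^^^^^^^^^^^^^^^^^^^^^^
  File "<stdin>", line 10, in f
  File "h.py", line 8, in proj
    m=r.camera_model(n);p=m["camera_matrix"]@(m["R"]@np.array(X)+m["t"]);return p[:2]/p[2]
ValueError: time passes only in moves, steps and waits
```

```bash
cat > h.py <<'E'
import numpy as np, cv2
from bench import r
_m={}
def cm(n):
    if n not in _m: m=r.camera_model(n);_m[n]=(m["camera_matrix"],m["R"],m["t"])
    return _m[n]
def ray(n,u,v,z):
    K,R,t=cm(n)
    d=R.T@np.linalg.inv(K)@np.array([u,v,1]);c=-R.T@t
    return c+d*(z-c[2])/d[2]
def proj(n,X):
    K,R,t=cm(n);p=K@(R@np.array(X)+t);return p[:2]/p[2]
def crop(n,im,x0,y0,x1,y1,s,f):
    cv2.imwrite(f,cv2.resize(im[y0:y1,x0:x1],None,fx=s,fy=s,interpolation=cv2.INTER_CUBIC))
E
python3 - <<'E'
from h import *
from scipy.optimize import least_squares
print(r.get_state()["time"])
B={"70":((312,192),(43,153,59,150)),"54":((347,319),(33,174,19,182)),"28":((271,202),(83,125,66,131)),"40":((286,314),(52,149,35,166))}
T={"70":[.5483,.2843],"54":[.5378,-.3199],"28":[.4172,.2405],"40":[.4247,-.2863]}
for k,(c,b) in B.items():
    R=float(k)/2000
    cx=c[0]-20+((b[0]+b[1])/2+.5)/5-.5; cy=c[1]-20+((b[2]+b[3])/2+.5)/5-.5
    def f(p):
        P=np.array([proj("side",[p[0]+R*np.cos(q),p[1]+R*np.sin(q),z]) for q in np.linspace(0,6.28,60) for z in(0,.033)])
        return [(P[:,0].min()+P[:,0].max())/2-cx,(P[:,1].min()+P[:,1].max())/2-cy]
    s=least_squares(f,T[k]).x; print(k,"side",s.round(4),"top",T[k],"diff mm",((s-T[k])*1000).round(1))
px=[.113,.023,-.052,-.113]
tp=[(295+(x+.5)/7-.5,140+(y+.5)/7-.5) for x,y in[(200,170),(347,312),(472,433),(572,530)]]
sp=[(285+(x+.5)/8-.5,200+(y+.5)/8-.5) for x,y in[(541,102),(408,203),(286,292),(175,382)]]
for n,pp in(("top",tp),("side",sp)):
    def f(p):
        return np.concatenate([proj(n,[p[0]+d*np.cos(p[2]),p[1]+d*np.sin(p[2]),.029])-q for d,q in zip(px,pp)])
    s=least_squares(f,[.55,.07,.8]);p=s.x;print(n,p[:2].round(4),np.degrees(p[2]),s.fun.round(2))
    for d in px[::-1]:print(' ',(p[0]+d*np.cos(p[2])).round(4),(p[1]+d*np.sin(p[2])).round(4))
E
```

```text
0.1
70 side [0.5507 0.2844] top [0.5483, 0.2843] diff mm [2.4 0.1]
54 side [ 0.5411 -0.3229] top [0.5378, -0.3199] diff mm [ 3.3 -3. ]
28 side [0.4171 0.238 ] top [0.4172, 0.2405] diff mm [-0.1 -2.5]
40 side [ 0.4262 -0.2893] top [0.4247, -0.2863] diff mm [ 1.5 -3. ]
top [0.5672 0.0129] 47.176366946745475 [-0.09 -0.11  0.01  0.03 -0.09 -0.08  0.17  0.15]
  0.4904 -0.07
  0.5318 -0.0252
  0.5828 0.0298
  0.644 0.0958
side [0.569  0.0087] 47.297668776099016 [-0.05 -0.12  0.13 -0.19 -0.03  0.46 -0.05 -0.19]
  0.4924 -0.0743
  0.5337 -0.0295
  0.5846 0.0256
  0.6456 0.0918
```

```bash
cat > plan.py <<'E'
import sys
from h import *
# usage: plan.py x y z heading
def plan(x,y,z,hd,show=True):
    s=r.get_state();R=s["tcp_rot"];d=np.array([x,y,z])-s["ee_pos"]
    h=np.degrees(np.arctan2(R[1,0],R[0,0]))
    tl=R.T@d*100; tn=(h-hd+90)%180-90
    print("t",round(s["time"],2),"pos",s["ee_pos"].round(4),"head",h.round(1),"tilt",R[:,2].round(3),"w",round(s["gripper_width"],4),"F",s["contact_force"].round(1))
    print("shift cm",tl.round(2),"turn",tn.round(1),"(or",(tn-180*np.sign(tn)).round(1),") j6",s["joints"][5].round(1))
plan(*map(float,sys.argv[1:5]))
E
python3 plan.py .4172 .2393 .12 -43; python3 -c "
from h import *
print(ray('top',146,193,.2),ray('top',275,152,.03),ray('top',213,240,.04))"
```

```text
t 0.1 pos [0.1645 0.4984 0.2492] head 71.7 tilt [-0.001 -0.001 -1.   ] w 0.088 F [ 0.2  0.  -0.6]
shift cm [-16.67  32.12  12.94] turn -65.3 (or 114.7 ) j6 -12.8
[0.51903099 0.55467457 0.2       ] [0.67583665 0.24397369 0.03      ] [0.40266203 0.41512082 0.04      ]
```

```bash
python3 -m handwheel '[[8.8,[-1.7,3.2,0],10.5],[8.8,[-3.4,6.4,0],21],[8.8,[-5,9.6,1],31.5],[8.8,[-6.7,12.8,3],42],[8.8,[-8.4,16,5],52.5],[8.8,[-10,19.3,7],63],[8.8,[-11.7,22.5,9],73.5],[8.8,[-13.4,25.7,11],84],[8.8,[-15,29,12.5],94.5],[8.8,[-16.7,32.1,13],105]]' 20; python3 plan.py .4172 .2393 .12 -43
```

```text
time: 1.35
ee_pos: [0.4174, 0.2383, 0.1187]
tcp_rot: [[0.833, -0.554, -0.002], [-0.554, -0.833, -0.0], [-0.001, 0.001, -1.0]]
contact_force: [-0.0, -0.4, 0.7]
gripper_width: 0.0879
t 1.35 pos [0.4174 0.2383 0.1187] head -33.6 tilt [-0.002 -0.    -1.   ] w 0.0879 F [-0.  -0.4  0.7]
shift cm [-0.07 -0.08 -0.13] turn 9.4 (or -170.6 ) j6 49.3
```

```bash
python3 -m handwheel '[[8.8,[0,0,1],3],[8.8,[0,0,2],6],[8.8,[0,0,3],9.5],[8.8,[0,0,4],9.5],[8.8,[0,0,5],9.5],[8.8,[0,0,5.5],9.5],[8.8,[0,0,5.5],9.5],[8.8,[0,0,5.5],9.5],[8.8,[0,0,5.5],9.5],[8.8,[0,0,5.5],9.5]]'
cat > look.py <<'E'
import sys
from h import *
# look.py tag x y z(of interest)  half
tag=sys.argv[1];X=[float(v) for v in sys.argv[2:5]];hf=int(sys.argv[5]) if len(sys.argv)>5 else 35
out=[]
for n in("top","side"):
    im=r.capture(n);cv2.imwrite(f"pics/{tag}_{n}.png",im)
    u,v=proj(n,X).round().astype(int);x0=max(0,min(640-2*hf,u-hf));y0=max(0,min(400-2*hf,v-hf))
    print(n,"x0,y0",x0,y0,"scale",400/(2*hf))
    out.append(cv2.resize(im[y0:y0+2*hf,x0:x0+2*hf],(400,400),interpolation=cv2.INTER_CUBIC))
cv2.imwrite(f"pics/{tag}.png",np.hstack(out))
E
python3 look.py c28a .4172 .2393 .03 30; python3 plan.py .4172 .2393 .016 -43
```

```text
time: 2.6
ee_pos: [0.4171, 0.2394, 0.0649]
tcp_rot: [[0.734, -0.679, 0.0], [-0.679, -0.734, 0.0], [0.0, -0.0, -1.0]]
contact_force: [0.5, 0.5, 0.8]
gripper_width: 0.0881
top x0,y0 243 207 scale 6.666666666666667
side x0,y0 241 167 scale 6.666666666666667
t 2.7 pos [0.4171 0.2394 0.0648] head -42.8 tilt [ 0.  0. -1.] w 0.0881 F [-1.  -0.  -0.3]
shift cm [ 0.01 -0.    4.88] turn 0.2 (or -179.8 ) j6 58.6
```

View pics/c28a.png

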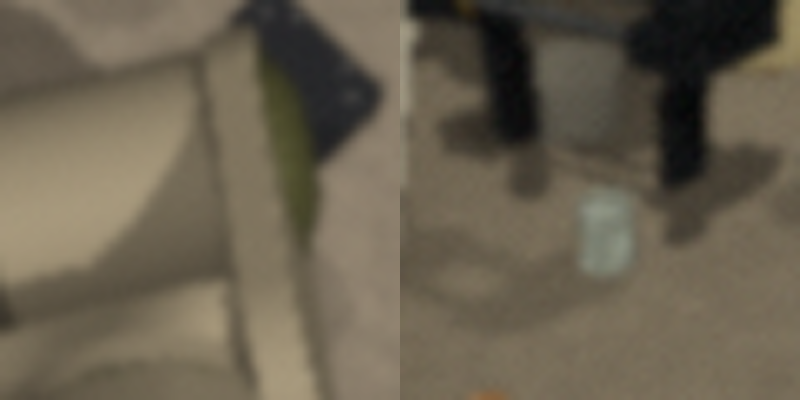

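Run:
```python
from h import *
s=r.get_state();R=s["tcp_rot"];p=s["ee_pos"]
for a in(-.0615,-.044,0,.044,.0615):
  for y in (-.009,.009):
    q=proj("side",p+R@[a,y,.011]);print(a,y,((q-[241,167]+.5)*6.6667-.5+[400,0]).round(0))
```

```text
-0.0615 -0.009 [516. 125.]
-0.0615 0.009 [490. 138.]
-0.044 -0.009 [543. 133.]
-0.044 0.009 [517. 145.]
0 -0.009 [613. 152.]
0 0.009 [587. 165.]
0.044 -0.009 [685. 172.]
0.044 0.009 [660. 185.]
0.0615 -0.009 [714. 180.]
0.0615 0.009 [690. 193.]
```

```bash
python3 -m handwheel '[[8.8,[0,0,0.5],-10],[8.8,[0,0,1],-20],[8.8,[0,0,1.5],-30],[8.8,[0,0,2],-40],[8.8,[0,0,2.6],-50],[8.8,[0,0,3.2],-60],[8.8,[0,0,3.8],-70],[8.8,[0,0,4.4],-80],[8.8,[0,0,4.9],-90],[8.8,[0,0,4.9],-90]]'
python3 -m handwheel '[[6,[0,0,0],0],[4.5,[0,0,0],0],[3.5,[0,0,0],0],[2.5,[0,0,0],0],[2.5,[0,0,0],0],[2.5,[0,0,0],0],[2.5,[0,0,0],0],[4,[0,0,0],0],[5.5,[0,0,0],0],[5.5,[0,0,0],0]]' 10
python3 look.py c28b .4172 .2393 .03 30; python3 plan.py .4172 .2393 .016 -43
```

```text
time: 3.95
ee_pos: [0.4169, 0.2393, 0.0155]
tcp_rot: [[0.68, 0.733, -0.001], [0.733, -0.68, -0.0], [-0.0, -0.0, -1.0]]
contact_force: [0.5, -0.3, 1.0]
gripper_width: 0.0878
time: 5.2
ee_pos: [0.417, 0.2394, 0.0157]
tcp_rot: [[0.679, 0.734, -0.0], [0.734, -0.679, 0.0], [-0.0, -0.0, -1.0]]
contact_force: [-0.5, -0.1, 0.5]
gripper_width: 0.0544
top x0,y0 243 207 scale 6.666666666666667
side x0,y0 241 167 scale 6.666666666666667
t 5.3 pos [0.417  0.2394 0.0157] head 47.2 tilt [-0.  0. -1.] w 0.0551 F [-0.5 -0.2  0.2]
shift cm [ 0.01  0.02 -0.03] turn -89.8 (or 90.2 ) j6 -31.4
```

View pics/c28b.png

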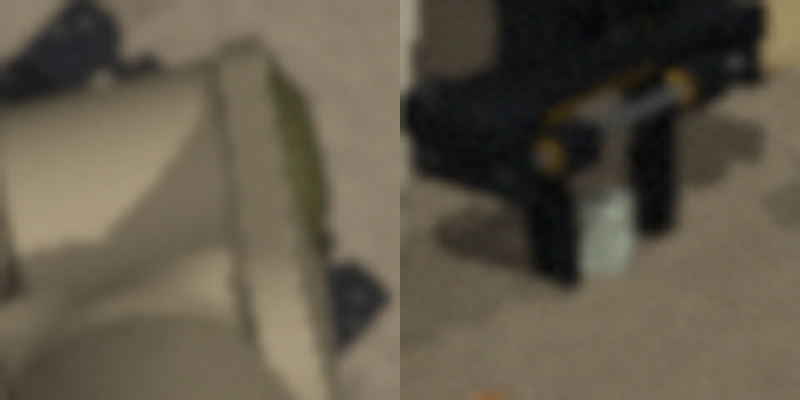

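```bash
python3 -m handwheel '[[5.5,[0,0,0],10],[5.5,[0,0,0],20],[5.5,[0,0,0],30],[5.5,[0,0,0],40],[5.5,[0,0,0],50],[5.5,[0,0,0],60],[5.5,[0,0,0],70],[5.5,[0,0,0],80],[5.5,[0,0,0],90],[5.5,[0,0,0],90]]' 
python3 -m handwheel '[[4.5,[0,0,0],0],[3.5,[0,0,0],0],[2.4,[0,0,0],0],[2.2,[0,0,0],0],[2.2,[0,0,0],0],[2.2,[0,0,0],0],[2.2,[0,0,-1],0],[2.2,[0,0,-3],0],[2.2,[0,0,-5],0],[2.2,[0,0,-7],0]]' 20
python3 look.py c28c .4172 .2393 .09 30; python3 plan.py .4914 -.0722 .10 -43
```

```text
time: 6.55
ee_pos: [0.4171, 0.2394, 0.0157]
tcp_rot: [[0.735, -0.678, 0.0], [-0.678, -0.735, 0.0], [0.0, -0.0, -1.0]]
contact_force: [0.1, 0.0, 0.4]
gripper_width: 0.0549
time: 7.8
ee_pos: [0.4171, 0.2394, 0.087]
tcp_rot: [[0.734, -0.679, 0.001], [-0.679, -0.734, 0.0], [0.0, -0.0, -1.0]]
contact_force: [0.1, -0.7, 0.2]
gripper_width: 0.0282
top x0,y0 241 206 scale 6.666666666666667
side x0,y0 240 150 scale 6.666666666666667
t 7.9 pos [0.418  0.2397 0.0878] head -42.8 tilt [ 0.004  0.001 -1.   ] w 0.0282 F [ 1.  -0.4 -0.5]
shift cm [26.56 17.91 -1.23] turn 0.2 (or -179.8 ) j6 58.6
```

View pics/c28c.png

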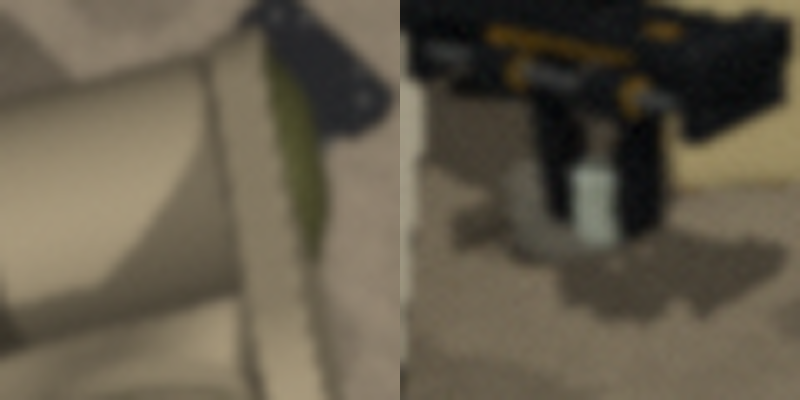

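```bash
python3 -m handwheel '[[2.2,[3.5,2.4,-1.2],0],[2.2,[7,4.8,-1.2],0],[2.2,[10.5,7.2,-1.2],0],[2.2,[14,9.6,-1.2],0],[2.2,[17.5,12,-1.2],0],[2.2,[21,14.2,-1],0],[2.2,[24,16.2,1],0],[2.2,[26.6,17.9,3],0],[2.2,[26.6,17.9,3],0],[2.2,[26.6,17.9,3],0]]'
python3 look.py p1a .4914 -.0722 .04 30; python3 plan.py .4914 -.0722 .05 -43
```

```text
time: 9.15
ee_pos: [0.4905, -0.0721, 0.0557]
tcp_rot: [[0.734, -0.679, -0.0], [-0.679, -0.734, 0.0], [-0.001, 0.0, -1.0]]
contact_force: [0.4, 0.9, -0.7]
gripper_width: 0.0282
top x0,y0 348 185 scale 6.666666666666667
side x0,y0 276 213 scale 6.666666666666667
t 9.25 pos [ 0.4908 -0.0718  0.0562] head -42.7 tilt [ 0.001 -0.    -1.   ] w 0.0282 F [ 0.9 -0.1 -0.3]
shift cm [ 0.07 -0.01  0.62] turn 0.3 (or -179.7 ) j6 20.8
```

View pics/p1a.png

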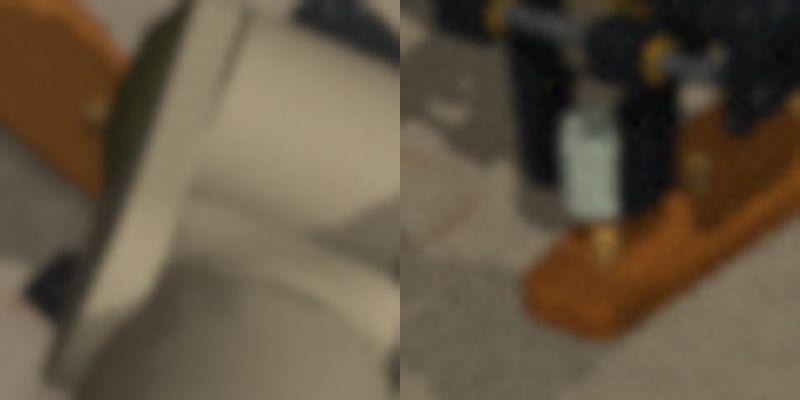

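```bash
cat > ov.py <<'E'
import sys
from h import *
# ov.py tag view x0 y0 hf D zbot px py [cx cy]
tag,n=sys.argv[1:3];x0,y0,hf,D,zb,px,py=map(float,sys.argv[3:10])
if len(sys.argv)>10: c=[float(sys.argv[10]),float(sys.argv[11])]
else: c=r.get_state()["ee_pos"][:2]
im=cv2.imread(f"pics/{tag}_{n}.png")
x0,y0,hf=int(x0),int(y0),int(hf);s=800/(2*hf) if hf>0 else 1
s=600/(2*hf)
t=cv2.resize(im[y0:y0+2*hf,x0:x0+2*hf],(600,600),interpolation=cv2.INTER_CUBIC)
def circ(cx,cy,z,R,col):
    P=np.array([proj(n,[cx+R*np.cos(q),cy+R*np.sin(q),z]) for q in np.linspace(0,6.28,60)])
    P=((P-[x0,y0]+.5)*s-.5);cv2.polylines(t,[np.round(P).astype(int)],True,col,1)
if D>0:
    for z in(zb,zb+.033):circ(*c,z,D/2000,(0,0,255))
for z in(.015,.029):circ(px,py,z,.005,(0,255,0))
cv2.imwrite(f"pics/{tag}_ov.png",t)
E
python3 ov.py p1a side 276 213 30 28 .0405 .4914 -.0722
```

```text
(no output)
```

View pics/p1a_ov.png

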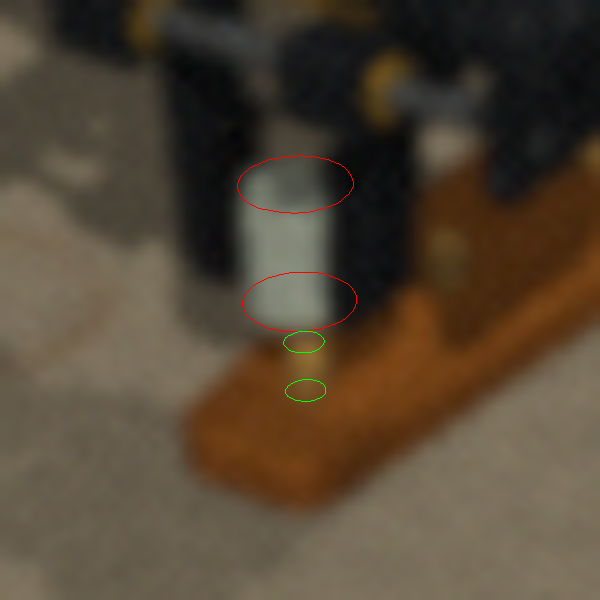

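```bash
python3 -m handwheel '[[2.2,[0.2,0,0],0],[2.2,[0.2,0,0.4],0],[2.2,[0.2,0,0.8],0],[2.2,[0.2,0,1.2],0],[2.2,[0.2,0,1.6],0],[2.2,[0.2,0,2],0],[2.2,[0.2,0,2.3],0],[2.2,[0.2,0,2.5],0],[2.2,[0.2,0,2.5],0],[2.2,[0.2,0,2.5],0]]'
python3 look.py p1b .4914 -.0722 .04 30; python3 plan.py .4922 -.073 .0307 -43;python3 ov.py p1b side 276 213 30 28 .015 .4922 -.073
```

```text
time: 10.5
ee_pos: [0.4923, -0.074, 0.0307]
tcp_rot: [[0.734, -0.679, 0.0], [-0.679, -0.734, -0.0], [0.0, -0.0, -1.0]]
contact_force: [0.1, 0.6, -0.7]
gripper_width: 0.0283
top x0,y0 348 185 scale 6.666666666666667
side x0,y0 276 213 scale 6.666666666666667
t 10.6 pos [ 0.4923 -0.0741  0.0307] head -42.8 tilt [ 0. -0. -1.] w 0.0284 F [ 0.3  0.1 -1.3]
shift cm [-0.08 -0.07  0.  ] turn 0.2 (or -179.8 ) j6 20.7
```

View pics/p1b_ov.png

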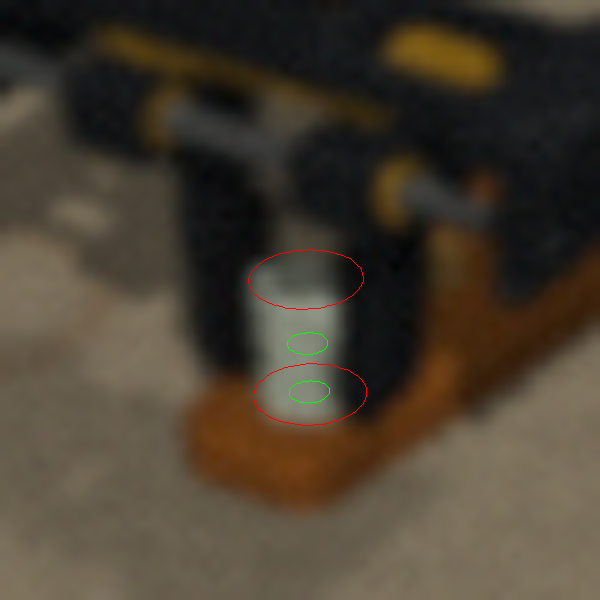

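```bash
python3 -m handwheel '[[3.2,[0,0,0],0],[4.5,[0,0,0],0],[6,[0,0,0],0],[6,[0,0,-0.5],0],[6,[0,0,-2],0],[6,[0,0,-4],0],[6,[0,0,-6],0],[6,[0,0,-7],0],[8,[0,0,-7],0],[8,[0,0,-7],0]]'
python3 plan.py .4255 -.2878 .075 47
```

```text
time: 11.85
ee_pos: [0.492, -0.0739, 0.1002]
tcp_rot: [[0.734, -0.679, -0.001], [-0.679, -0.734, 0.0], [-0.001, 0.0, -1.0]]
contact_force: [-0.4, 0.5, -0.1]
gripper_width: 0.0782
t 11.85 pos [ 0.492  -0.0739  0.1002] head -42.8 tilt [-0.001  0.    -1.   ] w 0.0782 F [-0.4  0.5 -0.1]
shift cm [ 9.65 20.21  2.52] turn -89.8 (or 90.2 ) j6 20.7
```

```bash
python3 -m handwheel '[[8,[1,2,0],-10],[8,[2,4.1,0],-20],[8,[3,6.2,0],-30],[8,[4,8.3,0],-40],[8,[5,10.5,0.5],-50],[8,[6,12.6,1],-60],[8,[7,14.7,1.5],-70],[8,[8,16.8,2],-80],[8,[9,19,2.5],-90],[8,[9.6,20.2,2.5],-90]]'
python3 look.py c40a .4914 -.0722 .04 30; python3 plan.py .4255 -.2878 .016 47
```

```text
time: 13.1
ee_pos: [0.4249, -0.2881, 0.0749]
tcp_rot: [[0.681, 0.732, -0.001], [0.732, -0.681, 0.001], [0.0, -0.002, -1.0]]
contact_force: [-0.2, -0.0, -0.8]
gripper_width: 0.0801
top x0,y0 348 185 scale 6.666666666666667
side x0,y0 276 213 scale 6.666666666666667
t 13.2 pos [ 0.4253 -0.2882  0.0755] head 46.9 tilt [-0.  0. -1.] w 0.0797 F [-0.7  0.4 -0.4]
shift cm [ 0.04 -0.01  5.95] turn -0.1 (or 179.9 ) j6 -94.2
```

View pics/c40a.png

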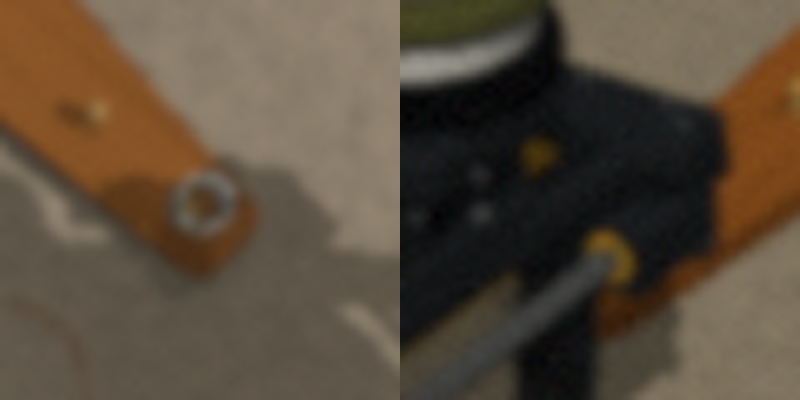

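View pics/c40a_side.png

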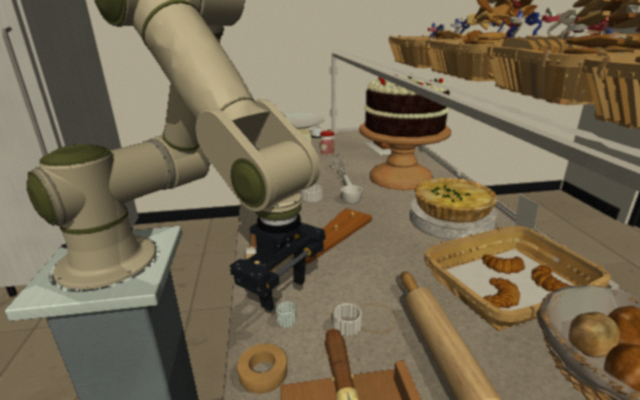

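Run:
```python
from h import *
print(ray("top",378.2,215.0,.048))
im=cv2.imread("pics/c40a_top.png");crop(0,im,363,200,393,230,20,"pics/c28z.png")
```

```text
[ 0.49043522 -0.07242873  0.048     ]
```

View pics/c28z.png

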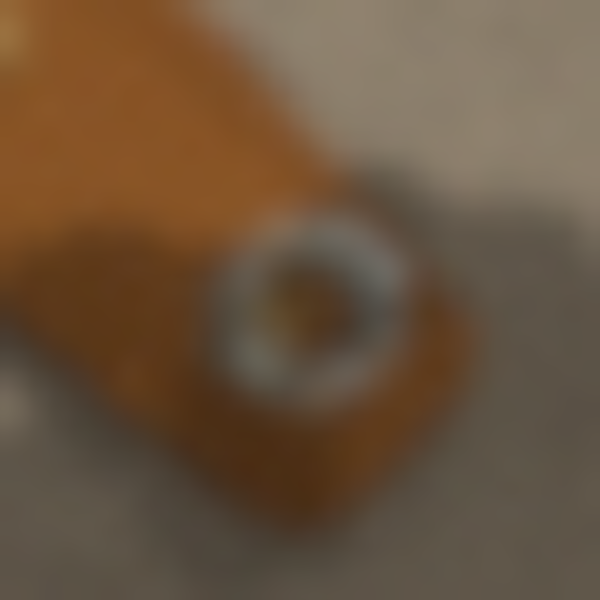

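```bash
python3 -m handwheel '[[8,[0.1,0,1],0],[8,[0.1,0,2],0],[8,[0.1,0,3],0],[8,[0.1,0,4],0],[8,[0.1,0,5],0],[8,[0.1,0,5.9],0],[8,[0.1,0,5.9],0],[6,[0.1,0,5.9],0],[5,[0.1,0,5.9],0],[3.5,[0.1,0,5.9],0]]' 10
python3 -m handwheel '[[3.5,[0,0,0],0],[3.5,[0,0,0],0],[3.5,[0,0,0],0],[5,[0,0,0],0],[6.5,[0,0,0],0],[6.5,[0,0,0],0],[6.5,[0,0,0],10],[6.5,[0,0,0],20],[6.5,[0,0,0],30],[6.5,[0,0,0],40]]'
python3 -m handwheel '[[6.5,[0,0,0],10],[6.5,[0,0,0],20],[6.5,[0,0,0],30],[6.5,[0,0,0],40],[6.5,[0,0,0],50],[6.5,[0,0,0],50],[5,[0,0,0],50],[3.5,[0,0,0],50],[3.5,[0,0,0],50],[3.5,[0,0,0],50]]' 20
python3 plan.py .5335 -.0275 .1 -43
```

```text
time: 14.45
ee_pos: [0.4263, -0.2869, 0.017]
tcp_rot: [[0.679, 0.734, 0.0], [0.734, -0.679, -0.0], [-0.0, 0.0, -1.0]]
contact_force: [-0.1, 0.3, -0.8]
gripper_width: 0.0519
time: 15.7
ee_pos: [0.4262, -0.2868, 0.0167]
tcp_rot: [[0.993, 0.12, -0.0], [0.12, -0.993, 0.0], [-0.0, -0.0, -1.0]]
contact_force: [0.9, -0.1, -0.2]
gripper_width: 0.0648
time: 16.95
ee_pos: [0.4263, -0.2868, 0.0167]
tcp_rot: [[0.734, -0.679, 0.0], [-0.679, -0.734, -0.0], [0.0, 0.0, -1.0]]
contact_force: [-0.8, -0.2, -0.6]
gripper_width: 0.0407
t 16.95 pos [ 0.4263 -0.2868  0.0167] head -42.7 tilt [ 0. -0. -1.] w 0.0407 F [-0.8 -0.2 -0.6]
shift cm [ -9.72 -26.32  -8.33] turn 0.3 (or -179.7 ) j6 -4.3
```

```bash
python3 -m handwheel '[[3.5,[0,0,0],0],[3.5,[0,0,-3],0],[3.5,[0,0,-6],0],[3.5,[-1.5,-4,-8.3],0],[3.5,[-3.2,-8.5,-8.3],0],[3.5,[-4.9,-13,-8.3],0],[3.5,[-6.5,-17.5,-8.3],0],[3.5,[-8.2,-22,-8.3],0],[3.5,[-9.7,-26.3,-8.3],0],[3.5,[-9.7,-26.3,-8.3],0]]'
python3 plan.py .5335 -.0275 .05 -43
```

```text
time: 18.2
ee_pos: [0.5341, -0.0255, 0.0996]
tcp_rot: [[0.737, -0.676, 0.0], [-0.676, -0.737, 0.0], [-0.0, -0.0, -1.0]]
contact_force: [0.2, -0.4, -0.5]
gripper_width: 0.0406
t 18.2 pos [ 0.5341 -0.0255  0.0996] head -42.5 tilt [ 0.  0. -1.] w 0.0406 F [ 0.2 -0.4 -0.5]
shift cm [0.1  0.19 4.96] turn 0.5 (or -179.5 ) j6 27.2
```

```bash
python3 -m handwheel '[[3.5,[0.1,0.2,1],0],[3.5,[0.1,0.2,2],0],[3.5,[0.1,0.2,3],0],[3.5,[0.1,0.2,4],0],[3.5,[0.1,0.2,4.4],0],[3.5,[0.1,0.2,4.4],0],[3.5,[0.1,0.2,4.4],0],[3.5,[0.1,0.2,4.4],0],[3.5,[0.1,0.2,4.4],0],[3.5,[0.1,0.2,4.4],0]]'
python3 look.py p2a .5335 -.0275 .04 30; python3 plan.py .5335 -.0275 .032 -43
```

```text
time: 19.45
ee_pos: [0.533, -0.03, 0.0558]
tcp_rot: [[0.734, -0.679, 0.0], [-0.679, -0.734, -0.0], [0.0, -0.0, -1.0]]
contact_force: [0.5, 0.6, -0.6]
gripper_width: 0.0406
top x0,y0 333 170 scale 6.666666666666667
side x0,y0 290 202 scale 6.666666666666667
t 19.55 pos [ 0.533  -0.03    0.0558] head -42.8 tilt [ 0. -0. -1.] w 0.0401 F [ 0.   0.1 -0.8]
shift cm [-0.13 -0.22  2.38] turn 0.2 (or -179.8 ) j6 27.0
```

```bash
python3 ov.py p2a side 290 202 30 40 .039 .5335 -.0275
```

```text
(no output)
```

View pics/p2a_ov.png

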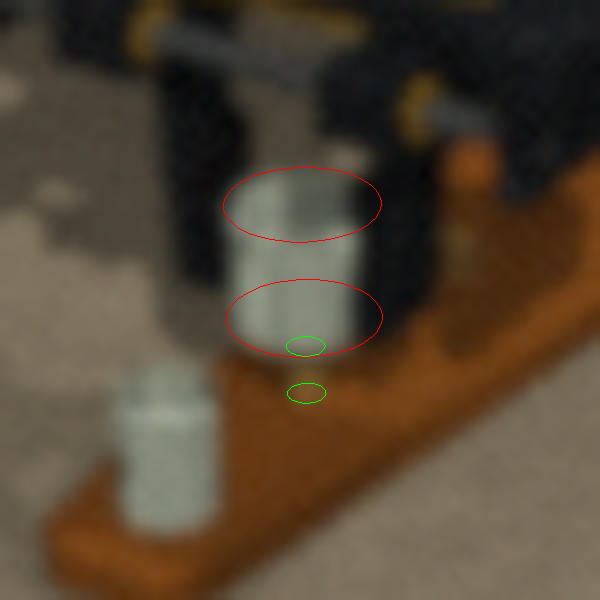

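```bash
python3 -m handwheel '[[3.5,[-0.1,-0.2,0],0],[3.5,[-0.1,-0.2,0.4],0],[3.5,[-0.1,-0.2,0.8],0],[3.5,[-0.1,-0.2,1.2],0],[3.5,[-0.1,-0.2,1.6],0],[3.5,[-0.1,-0.2,2],0],[3.5,[-0.1,-0.2,2.2],0],[3.5,[-0.1,-0.2,2.4],0],[3.5,[-0.1,-0.2,2.4],0],[3.5,[-0.1,-0.2,2.4],0]]'
python3 plan.py .5335 -.0275 .032 -43
```

```text
time: 20.8
ee_pos: [0.5336, -0.0278, 0.0317]
tcp_rot: [[0.734, -0.679, 0.0], [-0.679, -0.734, -0.0], [0.0, -0.0, -1.0]]
contact_force: [0.1, -0.5, -0.2]
gripper_width: 0.0405
t 20.8 pos [ 0.5336 -0.0278  0.0317] head -42.8 tilt [ 0. -0. -1.] w 0.0405 F [ 0.1 -0.5 -0.2]
shift cm [-0.03 -0.02 -0.03] turn 0.2 (or -179.8 ) j6 27.2
```

```bash
python3 -m handwheel '[[5,[0,0,0],0],[6.5,[0,0,0],0],[6.5,[0,0,0],0],[6.5,[0,0,-1],0],[6.5,[0,0,-2.5],0],[6.5,[0,0,-4],0],[6.5,[0,0,-6],0],[8.8,[0,0,-7],0],[8.8,[0,0,-7],0],[8.8,[0,0,-7],0]]'
python3 plan.py .5397 -.3216 .075 47
```

```text
time: 22.05
ee_pos: [0.5333, -0.0278, 0.1012]
tcp_rot: [[0.734, -0.679, -0.001], [-0.679, -0.734, 0.0], [-0.001, 0.0, -1.0]]
contact_force: [-0.0, -0.8, -0.8]
gripper_width: 0.0879
t 22.05 pos [ 0.5333 -0.0278  0.1012] head -42.8 tilt [-0.001  0.    -1.   ] w 0.0879 F [-0.  -0.8 -0.8]
shift cm [20.42 21.14  2.62] turn -89.8 (or 90.2 ) j6 27.2
```

```bash
python3 -m handwheel '[[8.8,[2.3,2.3,0],-10],[8.8,[4.6,4.7,0],-20],[8.8,[7,7.1,0],-30],[8.8,[9.2,9.5,0],-40],[8.8,[11.5,12,0.5],-50],[8.8,[13.8,14.4,1],-60],[8.8,[16,16.8,1.5],-70],[8.8,[18.2,19,2],-80],[8.8,[20.4,21.1,2.6],-90],[8.8,[20.4,21.1,2.6],-90]]'
python3 look.py c54a .54 -.32 .03 35; python3 plan.py .5397 -.3216 .016 47
python3 - <<'E'
from h import *
im=cv2.imread("pics/c54a_top.png");crop(0,im,325,160,400,230,8,"pics/rack2.png")
E
```

```text
time: 23.3
ee_pos: [0.5394, -0.3225, 0.0743]
tcp_rot: [[0.681, 0.733, -0.001], [0.733, -0.681, 0.001], [-0.0, -0.002, -1.0]]
contact_force: [-0.8, -0.1, 1.1]
gripper_width: 0.0879
top x0,y0 424 166 scale 5.714285714285714
side x0,y0 311 277 scale 5.714285714285714
t 23.4 pos [ 0.5399 -0.3205  0.0751] head 47.1 tilt [-0.001  0.001 -1.   ] w 0.088 F [-0.9 -0.2  0.4]
shift cm [-0.09  0.07  5.91] turn 0.1 (or -179.9 ) j6 -88.5
```

View pics/c54a.png

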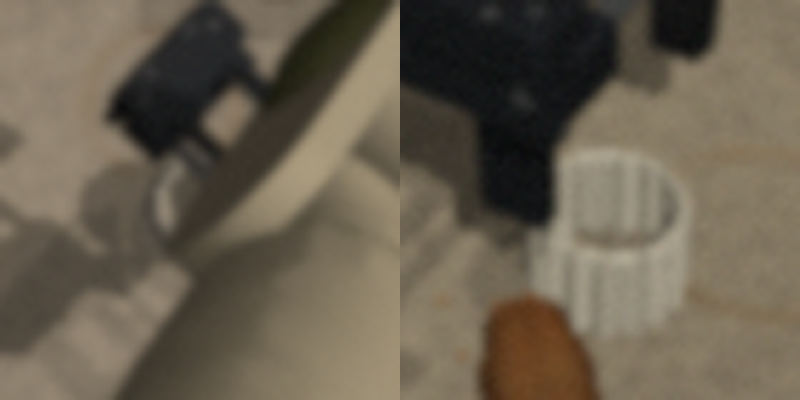

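View pics/rack2.png

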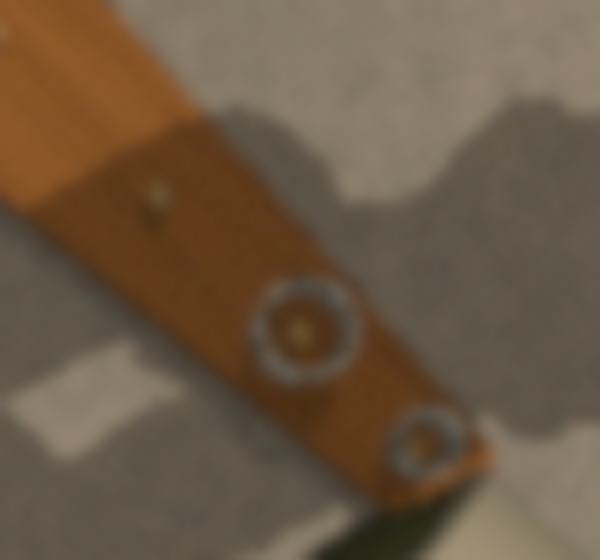

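Run:
```python
from h import *
f=lambda x,y,z: ray("top",325+(x+.5)/8-.5,160+(y+.5)/8-.5,z).round(4)
print("40 rim",f(306,331,.048),"peg",f(302,332,.029)); print("28 rim",f(427,443,.048),"peg",f(420,447,.029)); print("peg3",f(158,199,.029))
```

```text
40 rim [ 0.5311 -0.0259  0.048 ] peg [ 0.5327 -0.0264  0.029 ]
28 rim [ 0.4906 -0.0716  0.048 ] peg [ 0.4904 -0.0718  0.029 ]
peg3 [0.582  0.0293 0.029 ]
```

```bash
python3 -m handwheel '[[8.8,[-0.1,0,1],0],[8.8,[-0.1,0,2],0],[8.8,[-0.1,0,3],0],[8.8,[-0.1,0,4],0],[8.8,[-0.1,0,5],0],[8.8,[-0.1,0,5.9],0],[8.8,[-0.1,0,5.9],0],[7,[-0.1,0,5.9],0],[6,[-0.1,0,5.9],0],[5,[-0.1,0,5.9],0]]' 10
python3 -m handwheel '[[5,[0,0,0],0],[5,[0,0,0],0],[5,[0,0,0],0],[7,[0,0,0],0],[8.3,[0,0,0],0],[8.3,[0,0,0],0],[8.3,[0,0,0],10],[8.3,[0,0,0],20],[8.3,[0,0,0],30],[8.3,[0,0,0],40]]'
python3 -m handwheel '[[8.3,[0,0,0],10],[8.3,[0,0,0],20],[8.3,[0,0,0],30],[8.3,[0,0,0],40],[8.3,[0,0,0],50],[8.3,[0,0,0],50],[7,[0,0,0],50],[6,[0,0,0],50],[5,[0,0,0],50],[5,[0,0,0],50]]' 20
python3 plan.py .5845 .0277 .1 -43
```

```text
time: 24.65
ee_pos: [0.5395, -0.3221, 0.017]
tcp_rot: [[0.679, 0.734, 0.0], [0.734, -0.679, -0.0], [0.0, 0.0, -1.0]]
contact_force: [-0.8, 0.3, -0.3]
gripper_width: 0.0601
time: 25.9
ee_pos: [0.5394, -0.322, 0.0167]
tcp_rot: [[0.993, 0.12, -0.0], [0.12, -0.993, 0.0], [-0.0, -0.0, -1.0]]
contact_force: [-0.7, -0.1, -0.1]
gripper_width: 0.083
time: 27.15
ee_pos: [0.5394, -0.322, 0.0167]
tcp_rot: [[0.734, -0.679, -0.0], [-0.679, -0.734, -0.0], [-0.0, 0.0, -1.0]]
contact_force: [0.5, -1.6, 0.2]
gripper_width: 0.0527
t 27.15 pos [ 0.5394 -0.322   0.0167] head -42.7 tilt [-0. -0. -1.] w 0.0527 F [ 0.5 -1.6  0.2]
shift cm [-20.42 -28.74  -8.33] turn 0.3 (or -179.7 ) j6 1.2
```

```bash
python3 -m handwheel '[[5,[0,0,0],0],[5,[0,0,-3.5],0],[5,[0,0,-7],0],[5,[-2,-3,-8.5],0],[5,[-5.2,-7.3,-8.5],0],[5,[-8.7,-12.2,-8.5],0],[5,[-12.2,-17.1,-8.5],0],[5,[-15.7,-22,-8.5],0],[5,[-18.7,-26.3,-8.3],0],[5,[-20.4,-28.7,-8.3],0]]'
python3 -m handwheel '[[5,[0,0,0.5],0],[5,[0,0,1.5],0],[5,[0,0,2.5],0],[5,[0,0,3.5],0],[5,[0,0,4.4],0],[5,[0,0,4.4],0],[5,[0,0,4.4],0],[5,[0,0,4.4],0],[5,[0,0,4.4],0],[5,[0,0,4.4],0]]'
python3 look.py p3a .5845 .0277 .04 30; python3 plan.py .5845 .0277 .032 -43
```

```text
time: 28.4
ee_pos: [0.5844, 0.0298, 0.0996]
tcp_rot: [[0.736, -0.677, -0.0], [-0.677, -0.736, 0.0], [-0.0, 0.0, -1.0]]
contact_force: [1.0, -0.6, -0.3]
gripper_width: 0.0528
time: 29.65
ee_pos: [0.5846, 0.0272, 0.0559]
tcp_rot: [[0.734, -0.679, 0.0], [-0.679, -0.734, -0.0], [0.0, -0.0, -1.0]]
contact_force: [-0.5, -0.2, 0.5]
gripper_width: 0.053
top x0,y0 315 153 scale 6.666666666666667
side x0,y0 306 191 scale 6.666666666666667
t 29.75 pos [0.5846 0.0272 0.0558] head -42.8 tilt [ 0. -0. -1.] w 0.0527 F [-0.3  0.9 -0.6]
shift cm [-0.04 -0.03  2.38] turn 0.2 (or -179.8 ) j6 34.0
```

View pics/p3a.png

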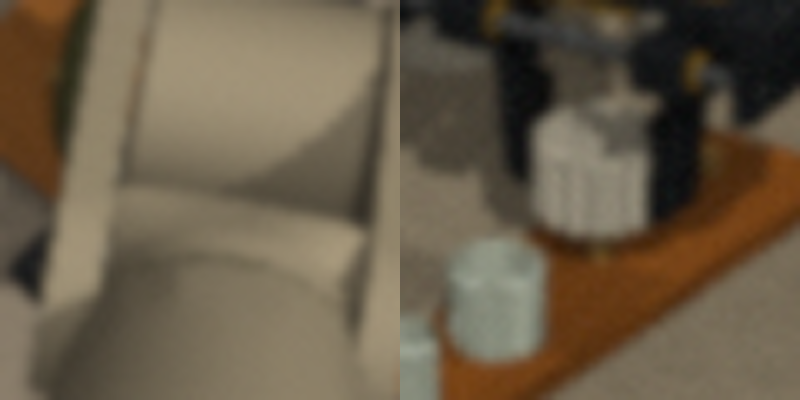

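Cutter 54 is held level, with peg3 just below its lower rim (side crop about 600,250). Lower, release and rise.

```bash
python3 -m handwheel '[[5,[0,0,0.4],0],[5,[0,0,0.8],0],[5,[0,0,1.2],0],[5,[0,0,1.6],0],[5,[0,0,2],0],[5,[0,0,2.2],0],[5,[0,0,2.4],0],[5,[0,0,2.4],0],[5,[0,0,2.4],0],[5,[0,0,2.4],0]]'
python3 -m handwheel '[[6.5,[0,0,0],0],[7.5,[0,0,0],0],[7.5,[0,0,0],0],[7.5,[0,0,-1],0],[7.5,[0,0,-2.5],0],[7.5,[0,0,-4],0],[7.5,[0,0,-6],0],[8.8,[0,0,-8],0],[8.8,[0,0,-9],0],[8.8,[0,0,-9],0]]'
python3 plan.py .5502 .2826 .085 -6
```

```text
time: 31.0
ee_pos: [0.5846, 0.0272, 0.0317]
tcp_rot: [[0.734, -0.679, 0.0], [-0.679, -0.734, -0.0], [0.0, -0.0, -1.0]]
contact_force: [-0.6, 0.4, -0.2]
gripper_width: 0.0529
time: 32.25
ee_pos: [0.5848, 0.0272, 0.1225]
tcp_rot: [[0.734, -0.679, 0.001], [-0.679, -0.734, -0.0], [0.001, -0.001, -1.0]]
contact_force: [-0.4, 0.2, -1.0]
gripper_width: 0.0876
t 32.25 pos [0.5848 0.0272 0.1225] head -42.8 tilt [ 0.001 -0.    -1.   ] w 0.0876 F [-0.4  0.2 -1. ]
shift cm [-19.88 -16.4    3.74] turn -36.8 (or 143.2 ) j6 34.0
```

```bash
python3 -m handwheel '[[8.8,[-2.2,-1.8,0],-10],[8.8,[-4.4,-3.6,0],-20],[8.8,[-6.6,-5.4,0],-30],[8.8,[-8.8,-7.2,0.5],-40],[8.8,[-11,-9,1],-50],[8.8,[-13.2,-10.8,1.7],-60],[8.8,[-15.4,-12.6,2.4],-70],[8.8,[-17.6,-14.5,3],-80],[8.8,[-19.9,-16.4,3.7],-90],[8.8,[-19.9,-16.4,3.7],-90]]'
python3 look.py c70a .55 .283 .03 35; python3 plan.py .5502 .2826 .0165 47
python3 - <<'E'
from h import *
im=cv2.imread("pics/c70a_top.png");crop(0,im,300,150,400,230,8,"pics/rack3.png")
E
```

```text
time: 33.5
ee_pos: [0.5487, 0.284, 0.0833]
tcp_rot: [[0.677, 0.736, -0.002], [0.736, -0.677, -0.001], [-0.002, -0.001, -1.0]]
contact_force: [0.6, -0.5, -0.4]
gripper_width: 0.0878
top x0,y0 225 157 scale 5.714285714285714
side x0,y0 276 154 scale 5.714285714285714
t 33.6 pos [0.5497 0.2823 0.0842] head 47.1 tilt [-0.001 -0.001 -1.   ] w 0.0881 F [-0.2 -0.   0.8]
shift cm [0.07 0.02 6.77] turn 0.1 (or -179.9 ) j6 -30.8
```

View pics/c70a.png

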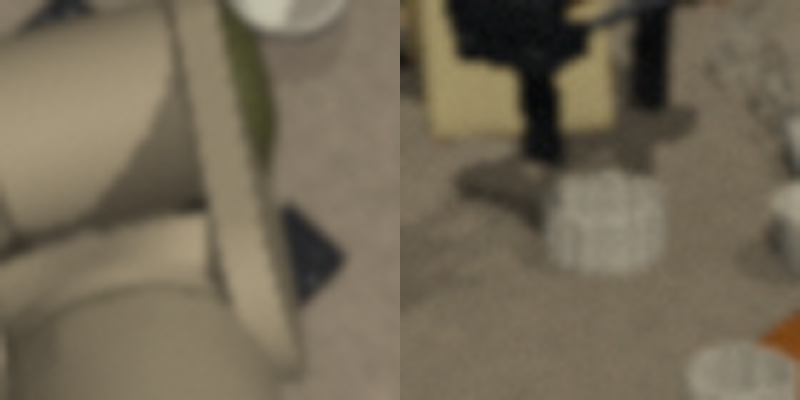

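View pics/rack3.png

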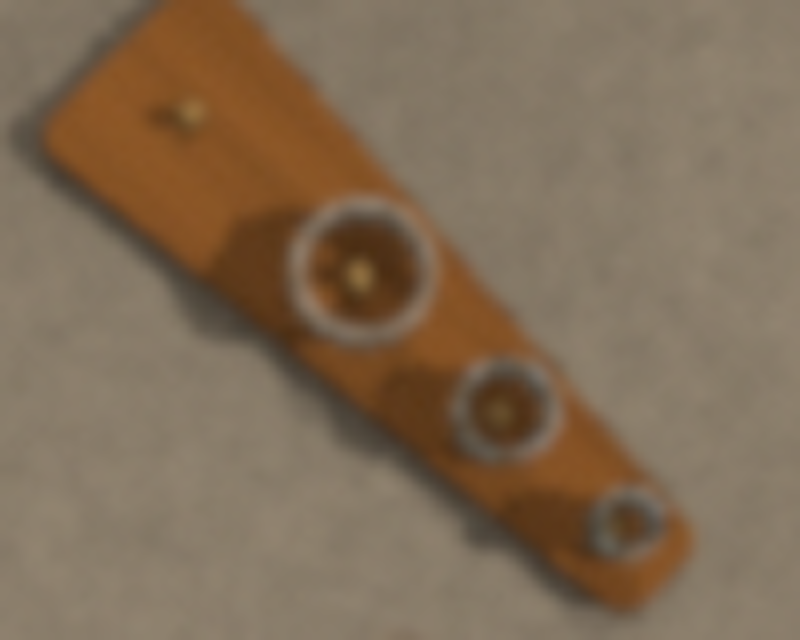

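Run:
```python
from h import *
s=r.get_state();R=s["tcp_rot"];p=s["ee_pos"]
g=lambda q:((q-[276,154]+.5)*5.714-.5+[400,0]).round(0)
print([g(proj("side",p+R@[a,0,.011])) for a in(-.052,0,.052)], g(proj("side",[.5502,.2826,.0165])))
f=lambda x,y,z: ray("top",300+(x+.5)/8-.5,150+(y+.5)/8-.5,z).round(4)
for a in[(362,270,.048),(360,275,.029),(506,409,.048),(501,412,.029),(628,522,.048),(625,524,.029),(190,112,.029)]:print(f(*a))
```

```text
[array([545., 161.]), array([600., 132.]), array([651., 105.])] [603. 223.]
[0.5827 0.029  0.048 ]
[0.5836 0.0286 0.029 ]
[ 0.5319 -0.0259  0.048 ]
[ 0.5327 -0.0261  0.029 ]
[ 0.491 -0.072  0.048]
[ 0.4916 -0.0737  0.029 ]
[0.6446 0.095  0.029 ]
```

```bash
python3 -m handwheel '[[8.8,[0,0,1.5],0],[8.8,[0,0,3],0],[8.8,[0,0,3.8],0],[8.8,[0,0,4.5],0],[8.8,[0,0,5.2],0],[8.8,[0,0,6],0],[8.8,[0,0,6.8],0],[8.8,[0,0,6.8],0],[8.8,[0,0,6.8],0],[8.8,[0,0,6.8],0]]' 10
python3 -m handwheel '[[8,[0,0,0],0],[7,[0,0,0],0],[6.5,[0,0,0],0],[6.5,[0,0,0],0],[6.5,[0,0,0],0],[6.5,[0,0,0],0],[8.8,[0,0,0],0],[8.8,[0,0,0],0],[8.8,[0,0,0],0],[8.8,[0,0,0],0]]'
python3 look.py c70b .55 .283 .03 35; python3 plan.py .5502 .2826 .0165 47
```

```text
time: 34.85
ee_pos: [0.55, 0.2828, 0.017]
tcp_rot: [[0.679, 0.734, 0.001], [0.734, -0.679, 0.0], [0.001, 0.0, -1.0]]
contact_force: [0.3, -0.9, 1.1]
gripper_width: 0.0881
time: 36.1
ee_pos: [0.5498, 0.2827, 0.0167]
tcp_rot: [[0.679, 0.734, -0.0], [0.734, -0.679, -0.0], [-0.0, -0.0, -1.0]]
contact_force: [-0.2, 0.5, -0.1]
gripper_width: 0.0885
top x0,y0 225 157 scale 5.714285714285714
side x0,y0 276 154 scale 5.714285714285714
t 36.2 pos [0.5498 0.2827 0.0167] head 47.2 tilt [-0. -0. -1.] w 0.0879 F [ 0.1 -0.3  0.3]
shift cm [0.02 0.04 0.02] turn 0.2 (or -179.8 ) j6 -30.9
```

View pics/c70b.png

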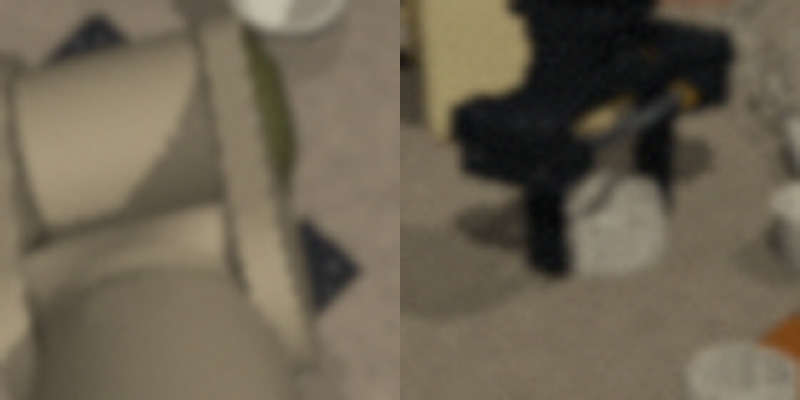

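```bash
python3 -m handwheel '[[8.8,[0,0,0],10],[8.8,[0,0,0],20],[8.8,[0,0,0],30],[8.8,[0,0,0],40],[8.8,[0,0,0],50],[8.8,[0,0,0],60],[8.8,[0,0,0],70],[8.8,[0,0,0],80],[8.8,[0,0,0],90],[8.8,[0,0,0],90]]' 
python3 -m handwheel '[[8,[0,0,0],0],[7,[0,0,0],0],[6.5,[0,0,0],0],[6.5,[0,0,0],0],[6.5,[0,0,0],0],[6.5,[0,0,0],0],[6.5,[0,0,-2],0],[6.5,[0,0,-4.5],0],[6.5,[0,0,-7],0],[6.5,[0,0,-8.5],0]]' 20
python3 plan.py .6462 .0936 .10 -43
```

```text
time: 37.45
ee_pos: [0.5498, 0.2828, 0.0167]
tcp_rot: [[0.735, -0.678, 0.0], [-0.678, -0.735, -0.0], [0.0, 0.0, -1.0]]
contact_force: [1.2, 0.6, 0.5]
gripper_width: 0.0877
time: 38.7
ee_pos: [0.5503, 0.283, 0.1042]
tcp_rot: [[0.734, -0.679, 0.003], [-0.679, -0.734, 0.001], [0.001, -0.002, -1.0]]
contact_force: [0.3, 0.1, 0.5]
gripper_width: 0.0682
t 38.7 pos [0.5503 0.283  0.1042] head -42.8 tilt [ 0.003  0.001 -1.   ] w 0.0682 F [0.3 0.1 0.5]
shift cm [19.9   7.39  0.43] turn 0.2 (or -179.8 ) j6 59.1
```

```bash
python3 -m handwheel '[[6.5,[2.5,0.9,0],0],[6.5,[5,1.8,0],0],[6.5,[7.5,2.8,0],0],[6.5,[10,3.7,0],0],[6.5,[12.5,4.6,0],0],[6.5,[15,5.6,0],0],[6.5,[17.5,6.5,0],0],[6.5,[20,7.4,0],0],[6.5,[20,7.4,0],0],[6.5,[20,7.4,0],0]]'
python3 -m handwheel '[[6.5,[0,0,1],0],[6.5,[0,0,2],0],[6.5,[0,0,3],0],[6.5,[0,0,4],0],[6.5,[0,0,4.6],0],[6.5,[0,0,4.6],0],[6.5,[0,0,4.6],0],[6.5,[0,0,4.6],0],[6.5,[0,0,4.6],0],[6.5,[0,0,4.6],0]]'
python3 look.py p4a .646 .0936 .04 30; python3 plan.py .6462 .0936 .032 -43
```

```text
time: 39.95
ee_pos: [0.6461, 0.0931, 0.1017]
tcp_rot: [[0.734, -0.679, -0.0], [-0.679, -0.734, 0.0], [-0.001, 0.0, -1.0]]
contact_force: [-1.2, -0.6, -1.1]
gripper_width: 0.0682
time: 41.2
ee_pos: [0.6464, 0.0926, 0.0558]
tcp_rot: [[0.734, -0.679, 0.0], [-0.679, -0.734, -0.0], [0.0, -0.0, -1.0]]
contact_force: [-0.3, -0.7, -1.0]
gripper_width: 0.0683
top x0,y0 294 132 scale 6.666666666666667
side x0,y0 322 179 scale 6.666666666666667
t 41.3 pos [0.6464 0.0926 0.0558] head -42.8 tilt [ 0. -0. -1.] w 0.0686 F [ 0.2  0.8 -0.1]
shift cm [-0.08 -0.06  2.38] turn 0.2 (or -179.8 ) j6 40.7
```

View pics/p4a.png

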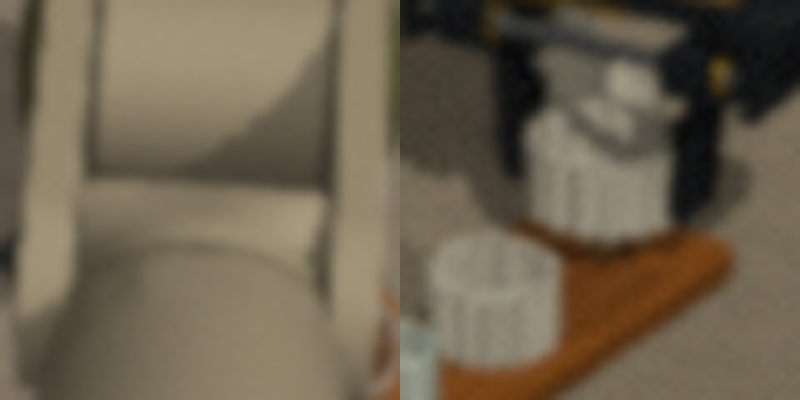

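Cutter 70 is level over peg4, with its lower rim at about (605,240) in the side crop. Lower it with a 1 mm correction.

```bash
python3 -m handwheel '[[6.5,[-0.1,-0.1,0.4],0],[6.5,[-0.1,-0.1,0.8],0],[6.5,[-0.1,-0.1,1.2],0],[6.5,[-0.1,-0.1,1.6],0],[6.5,[-0.1,-0.1,2],0],[6.5,[-0.1,-0.1,2.2],0],[6.5,[-0.1,-0.1,2.4],0],[6.5,[-0.1,-0.1,2.4],0],[6.5,[-0.1,-0.1,2.4],0],[6.5,[-0.1,-0.1,2.4],0]]'
python3 -m handwheel '[[7.5,[0,0,0],0],[8.8,[0,0,0],0],[8.8,[0,0,0],0],[8.8,[0,0,-1],0],[8.8,[0,0,-2.5],0],[8.8,[0,0,-4.5],0],[8.8,[0,0,-6.5],0],[8.8,[0,0,-9],0],[8.8,[0,0,-12],0],[8.8,[0,0,-14],0]]'
python3 plan.py .45 .25 .17 -43
```

```text
time: 42.55
ee_pos: [0.6463, 0.094, 0.0317]
tcp_rot: [[0.734, -0.679, 0.0], [-0.679, -0.734, -0.0], [0.0, -0.0, -1.0]]
contact_force: [-0.3, -0.0, 0.2]
gripper_width: 0.0687
time: 43.8
ee_pos: [0.6467, 0.094, 0.1749]
tcp_rot: [[0.734, -0.679, 0.003], [-0.679, -0.734, -0.0], [0.002, -0.002, -1.0]]
contact_force: [-0.3, 0.8, -0.1]
gripper_width: 0.088
t 43.8 pos [0.6467 0.094  0.1749] head -42.8 tilt [ 0.003 -0.    -1.   ] w 0.088 F [-0.3  0.8 -0.1]
shift cm [-25.03   1.9    0.43] turn 0.2 (or -179.8 ) j6 40.8
```

```bash
python3 -m handwheel '[[8.8,[-3,0.2,0],0],[8.8,[-6,0.5,0],0],[8.8,[-9,0.7,0],0],[8.8,[-12,1,0],0],[8.8,[-15,1.2,0],0],[8.8,[-18,1.4,0],0],[8.8,[-21,1.6,0],0],[8.8,[-23,1.8,0],0],[8.8,[-25,1.9,0],0],[8.8,[-25,1.9,0],0]]'
python3 look.py fin .57 .01 .04 50
python3 - <<'E'
from h import *
im=cv2.imread("pics/fin_top.png");crop(0,im,300,145,400,230,8,"pics/fin_t.png")
im=cv2.imread("pics/fin_side.png");crop(0,im,285,185,385,270,8,"pics/fin_s.png")
E
```

```text
time: 45.05
ee_pos: [0.4494, 0.2504, 0.1721]
tcp_rot: [[0.735, -0.678, 0.0], [-0.678, -0.735, 0.0], [0.0, -0.0, -1.0]]
contact_force: [-0.1, -1.0, 1.2]
gripper_width: 0.088
top x0,y0 301 138 scale 4.0
side x0,y0 281 174 scale 4.0
```

View pics/fin_t.png

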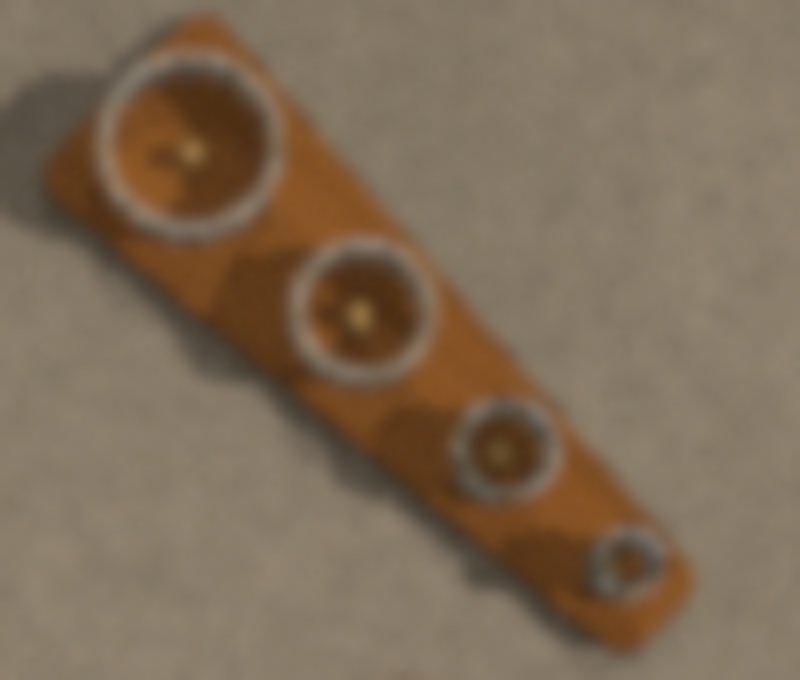

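View pics/fin_s.png

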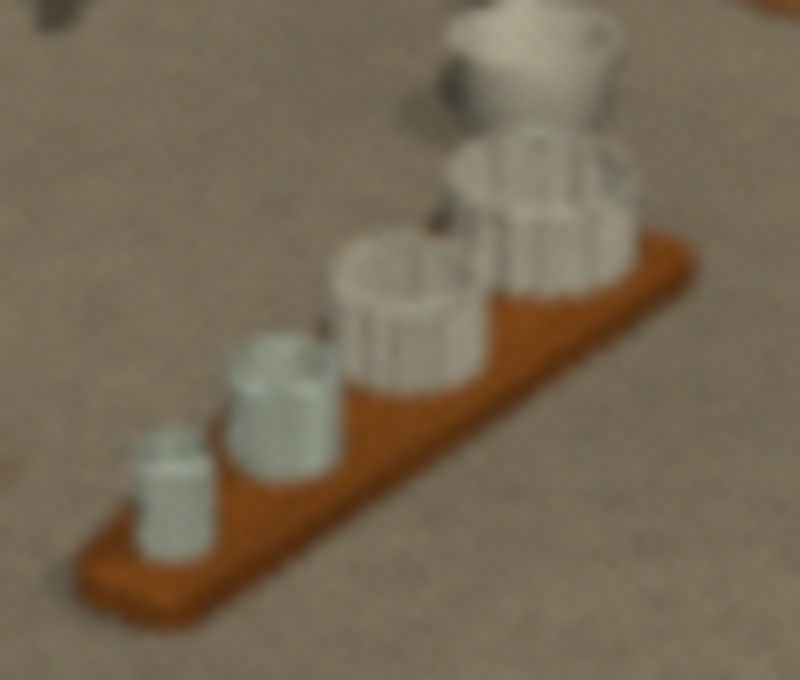

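```bash
python3 -c "
from bench import r
s=r.get_state();print(s['time'],s['contact_force'].round(1));print(r.close_job())"
```

```text
45.15 [-0.   0.8 -0.8]
the job is handed in; nothing more can be done
None
```

All four cutters are on the board in order of size: 28 mm on the dowel at the narrow end, then 40, 54 and 70 mm at the wide end. The job was handed in at 45 s of the 102 s allowed, with the gripper open and clear. I squeezed each cutter in two crossed directions to centre it in the jaws, then set it down over its dowel. No wrist force above about 2 N showed in the readings.

**Final checks:** In the last pictures all four stand upright and flat. The dowels of the 40, 54 and 70 mm cutters are visible near the middle of their rings. I measured about 1 mm off for the 40 and 54 mm ones, and judged the 70 mm one by eye.

**What disagreed:**
- **Smallest cutter:** it may sit up to about 2 mm off centre. One estimate from the top camera gave about 2.4 mm and another about 0.3 mm, and its dowel is hard to see inside the ring. Its dowel has about 5 mm of play, so I left it.
- **Cameras:** the two cameras differed from each other by up to about 4 mm. I corrected the later placings using the cutters already set down.

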